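Knock a stuck stamp die out into its catch tray

TASK

The brass stamp die is stuck in the red knockout stand. Take the empty white tray out of the plywood rack and set it down gently (not dropped), upright and flat on the black pad in the stand's catch bay, between the red bar and the chute, and let go of it; then push the stand's slide by its black grip all the way to its end stop and release it there so that it snaps back home on its own, knocking the die down the chute into the tray. Finish with the tray still in the bay and the die in it, and leave the blue tray, the jar and the punch block where they are.

Things in the scene. Friction and masses are not known exactly. Their poses are not given: they have to be found in the camera images.
- stand: Knockout stand, fixed. Origin on the table under the centre of its catch bay; x towards the die block, y left of that, z up; turned up to 0.3 rad. Pine base 14 mm thick: x -55..135, y -65..108 mm. Aluminium slide track beside the block: x 10..122, y 69..95, top z 26. The bay is open on both y sides, with 30 mm or more free beside a tray.
- bay (a point): Centre of the black pad (52 x 66 mm) on top of the pine base, z 14 mm, straight above the stand's origin: the centre of the tray's underside goes here. Axes as stand.
- bar_top (a point): Middle of the top of the red bar closing the bay's -x side: in the stand's frame x -41..-29, y -32..32, top z 58 mm. 58 mm is free in x between it and the die block: room for the tray but not for fingers.
- chute_lip (a point): Middle of the steel chute's lower lip, on the bay's +x side (x 29, z 48 mm in the stand's frame), 60 mm wide in y. Behind it the red die block rises at 35 degrees to z 95 at x 75 mm. The die sits in a square pocket 28 mm wide and 12 mm deep in that slope.
- knock_slide (a joint): Return slide in metres: 0 home, 0.045 at its end stop, moving along the stand's +x. A spring drives it home with 2.4 N at 0, 8 N at the end; damping adds 15 N per m/s. Let go, it snaps back in some 0.3 s. It lifts the knockout rod by 0.37 of its travel; the die clears its pocket only beyond about 0.033, then slides off in about 0.2 s.
- slide_grip (a point): Centre of the top of the slide's upright black grip: 16 (x) x 24 (y) mm over the top 8 mm, 14 x 22 below, 36 mm tall on a 32 x 26 mm steel carriage. At home x 30, y 82, z 74 mm in the stand's frame, carriage top z 38. Moves with the slide. Free space before it (-x).
- die: Brass stamp die, a polished square block 26 x 26 x 12 mm, 65 g, very slippery. Origin at the centre of its underside, z its thickness. Starts flush in the sloping pocket (tilted 35 degrees), where fingers cannot take it.
- tray: Empty white open tray, outside 52 (x) x 66 (y) x 30 (z) mm, walls 3 mm, 80 to 170 g. Origin at the centre of its underside, z up. Fits the bay only with its x along the stand's x (either way round). In the rack only its x faces (52 apart) can be gripped, in the bay only its y faces (66 apart), so it must be put down and regripped on the way.
- stock_tray: Blue tray of the same size holding brass snaps, about 300 g, in the other slot of the rack; leave alone. Origin at the centre of its underside.
- rack: Plywood tray rack, fixed: base 72 (x) x 168 (y) mm, 6 mm thick; three dividers 52 mm long in x, 6 thick, top z 46, at y -81, 0, 81 mm. Two slots centred at y -40.5 and 40.5, open at both x ends; trays stand on the base (z 6). Origin on the table under its centre; turned up to 0.3 rad.
- jar: Amber jar with brass cap, radius 25, height 65 mm; leave alone. Origin at the centre of its underside.
- punch_block: Wooden block 50 x 50 x 35 mm with steel punches up to 67 mm high; leave alone. Origin at the centre of its underside.
- press: Red hand press, fixed, an obstacle: wooden base 110 (x) x 80 (y) mm, 245 mm high in all. Origin on the table under the centre of its base.
Not all that is in view belongs to the job. Of the things that look like the tray, the largest one is meant.

How it is judged:
By the outcome, as a careful person would: the job done as asked, in the order asked, and still so for the second after the job is handed in, with the robot touching nothing.
It also fails if it takes over 67 s, if anything falls off the work surface, if the arm or the gripper's body presses on something with over 40 N, if the wrist force passes 120 N, or if a joint passes its speed limit or range.

ROBOT

A 6-joint arm with a two-finger parallel gripper is mounted at the origin on the work surface. World frame = base frame: x ahead of the robot, y to its left, z up, the work surface at z = 0. Lengths are in mm, angles in rad, forces in N, time in s.
With the tool pointing down it reaches from about 325 to 775 mm from the base axis. Payload 5.5 kg.
Tool frame: the origin (TCP) lies midway between the tips of the shut fingers; the grasp point (between the pads) lies 19 mm behind it; z points along the fingers, y is the line along which they close (so a half turn about z gives the same grasp; the last joint's range is limited). The gripper opens to 88 mm and grips with 3 to 60 N. Pads are 20 mm wide; open, the fingers measure 115 mm over their backs; the gripper's body (75 mm by 178 mm) begins 61 mm behind the grasp point.
Start: joints at [-1.33, 0.091, 1.231, -0, 1.82, -0.057], TCP at [176.05, -573.605, 222.631] pointing down, gripper open.
Joint ranges: [-2.87, 2.87], [-0.86, 2.18], [0.17, 2.46], [-1.51, 4.65], [0.06, 2.69], [-2.65, 2.65]. Speed limits (rad/s): [2.57, 2.57, 3.01, 3.14, 3.14, 3.14].

INTERFACE

Orientations are given as [roll, pitch, yaw] about the fixed x, y, z axes, in that order (R = Rz(yaw) Ry(pitch) Rx(roll)).
In Python, from station import * gives the robot as it stands.
- The arm moves only by the shell command python3 -m handwheel 'ROWS' [FORCE]. ROWS is JSON, a list of rows, each an object of numbers: "tx", "ty", "tz": the shift along the tool's x, y, z in cm; "roll": the turn about the tool's z in rad; "claw": the finger opening in cm, from 0 to 8.78. In form: [{"tx": .., "ty": .., "tz": .., "roll": .., "claw": ..}, ...]. A call has exactly 8 rows; each row shifts and turns the commanded pose from where the row before left it, along the tool's axes as they then stand; what a row does not reach is not made up. A row lasts 1/12 s, in which the tool goes at most 41.7 mm and 7.16 degrees, less where a joint would pass 70% of its speed; a pose out of reach is approached as far as the arm can. A call is refused whole if a number of a shift passes 4.17 or a number of a turn 0.125, either way. A call with a gripper value outside its range is refused whole. The fingers move at their own pace and stop on an object; FORCE is the grip in N (left out, the last holds). Time passes only in rows, so rows that do not move let the fingers close, or fill a call up. It gives the time, the measured TCP pose, the force, the opening and the grip force at its end, in the units of the state.
- get_state(): the state, without advancing time (a new reading comes with each control period).
- read_camera(name): name is "scene" or "top" or "wrist"; returns a dict with "image" (420x560x3 uint8, red, green, blue), "fx", "fy", "cx", "cy" (pixels), "dist_coeffs" ([k1, k2, p1, p2, k3] as OpenCV has them; the pictures are not rectified), "rvec" (rotation vector, rad) and "tvec" (3), from world to camera coordinates, as OpenCV has them; the wrist camera has in their place "hand_eye" (4x4, takes a point from camera to tool coordinates, whose origin is the TCP and whose axes are the flange's). Camera axes: x right, y down, z forward; pixel columns grow to the right and rows downward; lengths in mm; the calibration is good to about 2 mm. A picture is of the moment at which its call begins: read the wrist's pose just before it. There is no depth.
- job_done(): hands the job in; it is judged then, once.
The state is a dict: "clock": time; "q": joint angles; "qd": joint speeds; "tau": joint torques, N m; "position": TCP position; "ee_rot": TCP orientation; "wrist_force": force on the tool from outside, world axes, zero at the start; "wrist_torque": the same for the moment, N m; "opening": finger opening in mm; "grasp_force": force on a finger pad.
Only numpy, scipy, OpenCV 4.12 (cv2) and the standard library are available. Lean on these libraries where they do the work, as an engineer would, in place of code of your own. Each camera call takes 0.05 s, during which the arm holds its last target. There are 200 camera calls.

## Working session

There is one attempt and no reset: what is moved stays moved. The work goes in short steps, Python scripts to look and compute and a shell command to move; the robot and the scene stay as the last step left them, time stands still between calls to the robot, and variables do not carry over. Pictures are saved under pics/ and viewed, at most 10 in all, crops included, and the job is handed in when it is done.

```bash
mkdir -p pics; ls; cat > h.py <<'E'
from station import *
import numpy as np, cv2, json
from scipy.spatial.transform import Rotation as R
def save(n,f):
    c=read_camera(n); cv2.imwrite(f,c["image"][:,:,::-1]); return c
def pose():
    s=get_state(); return np.array(s["position"]),R.from_euler("xyz",s["ee_rot"]).as_matrix(),s
E
python3 - <<'E'
from h import *
import pickle
s=get_state(); print({k:np.round(v,3).tolist() for k,v in s.items()})
d={}
for n in ["top","scene"]:
    d[n]=save(n,f"pics/{n}0.png"); c=d[n]
    print(n,[np.round(c[k],3) for k in ("fx","fy","cx","cy","dist_coeffs","rvec","tvec")])
pickle.dump(d,open("cams.pkl","wb"))
cv2.imwrite("pics/top0b.png",cv2.resize(cv2.imread("pics/top0.png"),(800,600),interpolation=cv2.INTER_CUBIC))
E
```

```text
pics
{'clock': 0.0, 'q': [-1.33, 0.092, 1.232, 0.0, 1.82, -0.057], 'qd': [0.0, -0.0, -0.001, -0.002, -0.002, -0.001], 'tau': [0.001, -44.645, -40.644, 0.07, 0.029, -0.0], 'position': [176.001, -573.312, 221.519], 'ee_rot': [-3.14, -0.0, 0.298], 'wrist_force': [0.478, -0.206, -1.278], 'wrist_torque': [-0.049, 0.034, 0.032], 'grasp_force': 0.0, 'opening': 87.663}
top [np.float64(382.576), np.float64(382.576), np.float64(277.418), np.float64(212.559), array([0.011, 0.   , 0.   , 0.   , 0.   ]), array([ 1.996, -2.225,  0.243]), array([ 62.733, 547.116, 732.441])]
scene [np.float64(401.652), np.float64(401.652), np.float64(283.687), np.float64(209.708), array([-0.082,  0.   ,  0.   ,  0.   ,  0.   ]), array([ 1.278,  2.357, -0.841]), array([ 278.055, -298.355, 1221.856])]
```

View pics/top0b.png

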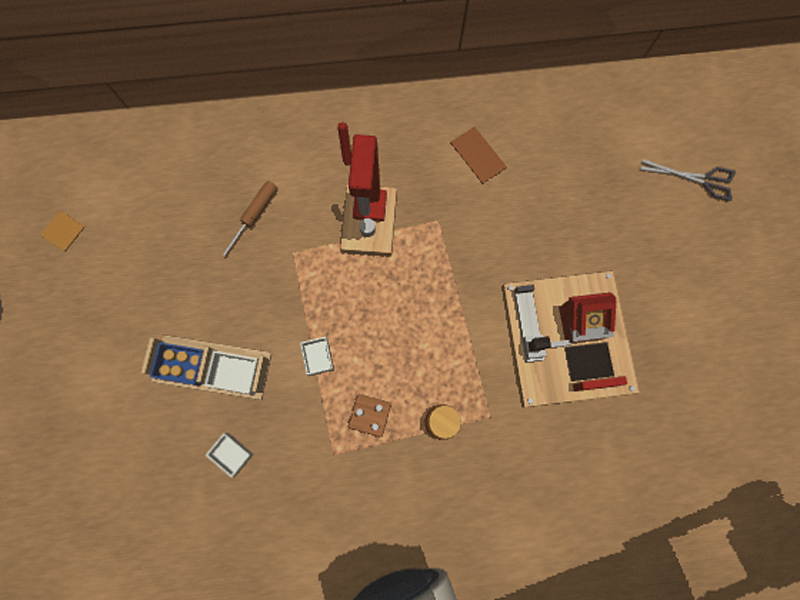

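View pics/scene0.png

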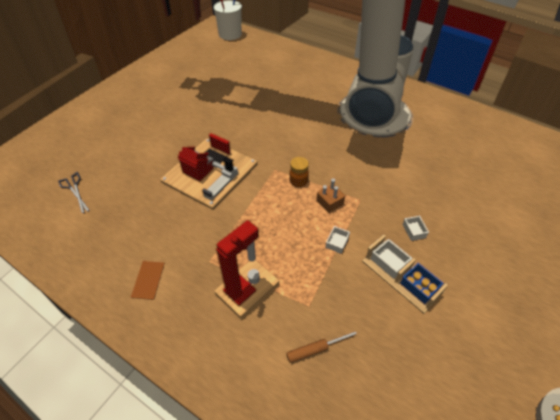

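The top view shows the rack at about (207,367) with the white tray in its right slot. The stand is at about (570,340), with its bay pad at (590,362). The jar is at (443,422), the punch block at (370,415) and the press at (368,205). The scene view agrees with this layout. Next I'll measure the poses.

```bash
cat >> h.py <<'E'
def ray_plane(c,px,z,T=None):
    """pixels (N,2) -> world points on plane z. T: 4x4 cam->world for the wrist camera"""
    K=np.array([[c["fx"],0,c["cx"]],[0,c["fy"],c["cy"]],[0,0,1.]])
    u=cv2.undistortPoints(np.array(px,float).reshape(-1,1,2),K,np.array(c["dist_coeffs"],float)).reshape(-1,2)
    d=np.c_[u,np.ones(len(u))]
    if T is None:
        Rm=cv2.Rodrigues(np.array(c["rvec"],float))[0]; o=-Rm.T@np.array(c["tvec"],float).ravel(); d=d@Rm
    else: o=T[:3,3]; d=d@T[:3,:3].T
    return o+d*((z-o[2])/d[:,2])[:,None]
def blobs(mask,amin):
    cs,_=cv2.findContours(mask.astype(np.uint8),cv2.RETR_EXTERNAL,cv2.CHAIN_APPROX_NONE)
    return sorted([k for k in cs if cv2.contourArea(k)>amin],key=cv2.contourArea,reverse=True)
def rect(c,k,z,T=None):
    P=ray_plane(c,k.reshape(-1,2),z,T)[:,:2].astype(np.float32)
    (x,y),(w,h),a=cv2.minAreaRect(P); return np.round([x,y,w,h,a],1)
E
python3 - <<'E'
from h import *
import pickle
c=pickle.load(open("cams.pkl","rb"))["top"]; im=c["image"]; f=0.7
hsv=cv2.cvtColor(im,cv2.COLOR_RGB2HSV); H,S,V=[hsv[:,:,i].astype(int) for i in range(3)]
def roi(m,x0,y0,x1,y1):
    o=np.zeros_like(m); x0,y0,x1,y1=[int(v*f) for v in(x0,y0,x1,y1)]; o[y0:y1,x0:x1]=m[y0:y1,x0:x1]; return o
for n,m,r,z in [("pad",V<60,(545,335,625,385),14),("bar",(S>150)&((H<8)|(H>172)),(560,372,640,395),58),
  ("tray",(S<60)&(V>120),(195,340,270,400),36),("blue",(H>100)&(H<130)&(S>80),(140,330,210,400),36),("jar",(V>0)&(H>10)&(H<30)&(S>120)&(V>120),(423,402,465,442),65),
  ("small1",(S<60)&(V>120),(290,330,340,380),20),("small2",(S<60)&(V>120),(200,420,260,480),20)]:
    for k in blobs(roi(m,*r),30)[:2]: print(n,len(k),rect(c,k,z))
pts={"rack corners z46":([(150,337),(270,352),(263,399),(143,384)],46),
"base corners z14":([(503,284),(613,272),(638,392),(524,406)],14),
"grip top z74":([(540,343)],74),"press base":([(348,185),(397,188),(391,255),(341,251)],15),"punch":([(354,395),(391,402),(382,436),(349,431)],35),"robot":([(400,600)],0)}
for n,(p,z) in pts.items(): print(n,np.round(ray_plane(c,np.array(p)*f,z)[:,:2]).tolist())
E
```

```text
pad 102 [ 4.417e+02 -2.751e+02  4.970e+01  6.350e+01  4.000e-01]
bar 83 [ 406.7 -268.4   11.9   74.3    0.5]
tray 108 [481.5 253.1  66.7  52.8  73.3]
blue 107 [502.9 330.5  66.6  51.1  74.3]
jar 121 [379.2 -42.7  55.4  51.7  83.8]
small1 77 [494.3 129.8  49.9  39.7   7.1]
small2 67 [365.9 266.9  50.8  39.5  45.6]
rack corners z46 [[543.0, 363.0], [502.0, 192.0], [436.0, 206.0], [476.0, 374.0]]
base corners z14 [[574.0, -165.0], [574.0, -338.0], [389.0, -339.0], [387.0, -168.0]]
grip top z74 [[470.0, -190.0]]
press base [[763.0, 58.0], [749.0, -20.0], [638.0, 2.0], [653.0, 79.0]]
punch [[429.0, 78.0], [413.0, 26.0], [367.0, 44.0], [379.0, 89.0]]
robot [[144.0, 42.0]]
```

Estimates so far:
- **Stand:** origin about (442,-275), yaw about 0.
- **White tray:** (481.5,253), rack yaw about -0.275.

I'll turn the tool and move above the rack.

```bash
python3 -m handwheel '[{"roll":-0.125},{"roll":-0.125},{"roll":-0.125},{"roll":-0.125},{"roll":-0.125},{"roll":-0.125},{"roll":-0.125},{"roll":-0.125}]' 
for i in 1 2 3; do python3 -m handwheel '[{"tx":3.6,"ty":0.3},{"tx":3.6,"ty":0.3},{"tx":3.6,"ty":0.3},{"tx":3.6,"ty":0.3},{"tx":3.6,"ty":0.3},{"tx":3.6,"ty":0.3},{"tx":3.6,"ty":0.3},{"tx":3.6,"ty":0.3}]'; done
python3 - <<'E'
from h import *
import pickle
p,Rm,s=pose(); c=save("wrist","pics/w1.png"); print(p,s["ee_rot"],c["hand_eye"])
pickle.dump((p,Rm,c),open("w1.pkl","wb"))
E
```

```text
[ 175.98420331 -573.3421266   221.6228706 ] [-3.13984321e+00 -1.10365253e-04  2.97785946e-01] [[ 5.79817477e-04 -9.53873029e-01 -3.00209775e-01  8.34288410e+01]
 [ 9.99999626e-01  3.60513288e-04  7.85894989e-04 -4.67057363e-01]
 [-6.41414421e-04 -3.00210118e-01  9.53872881e-01 -1.61797137e+02]
 [ 0.00000000e+00  0.00000000e+00  0.00000000e+00  1.00000000e+00]]$[0]: bad value
$[0]: bad value
$[0]: bad value
$[0]: bad value
```

View pics/w1.png

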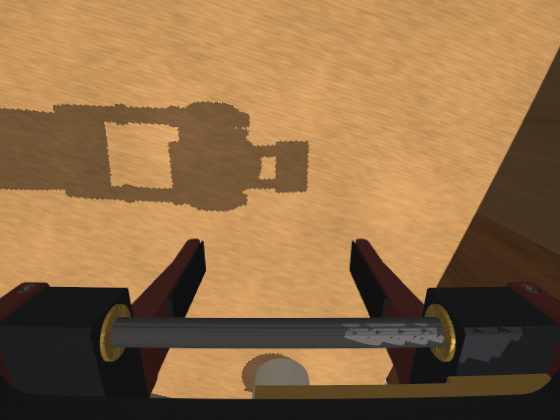

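The picture shows only the empty table, with the finger tips at (195,245) and (360,245). The rows were refused because every key has to be given, so I'll rewrite them in full.

```bash
python3 -m handwheel '[{"tx":0,"ty":0,"tz":0,"roll":-0.125,"claw":8.7},{"tx":0,"ty":0,"tz":0,"roll":-0.125,"claw":8.7},{"tx":0,"ty":0,"tz":0,"roll":-0.125,"claw":8.7},{"tx":0,"ty":0,"tz":0,"roll":-0.125,"claw":8.7},{"tx":0,"ty":0,"tz":0,"roll":-0.125,"claw":8.7},{"tx":0,"ty":0,"tz":0,"roll":-0.125,"claw":8.7},{"tx":0,"ty":0,"tz":0,"roll":-0.125,"claw":8.7},{"tx":0,"ty":0,"tz":0,"roll":-0.125,"claw":8.7}]' 
for i in 1 2 3; do python3 -m handwheel '[{"tx":3.6,"ty":0.3,"tz":0,"roll":0,"claw":8.7},{"tx":3.6,"ty":0.3,"tz":0,"roll":0,"claw":8.7},{"tx":3.6,"ty":0.3,"tz":0,"roll":0,"claw":8.7},{"tx":3.6,"ty":0.3,"tz":0,"roll":0,"claw":8.7},{"tx":3.6,"ty":0.3,"tz":0,"roll":0,"claw":8.7},{"tx":3.6,"ty":0.3,"tz":0,"roll":0,"claw":8.7},{"tx":3.6,"ty":0.3,"tz":0,"roll":0,"claw":8.7},{"tx":3.6,"ty":0.3,"tz":0,"roll":0,"claw":8.7}]'; done
python3 - <<'E'
from h import *
import pickle
p,Rm,s=pose(); c=save("wrist","pics/w2.png"); print(p,s["ee_rot"])
pickle.dump((p,Rm,c),open("w2.pkl","wb"))
E
```

```text
clock: 0.82
position: [176.0, -573.5, 222.1]
ee_rot: [-3.141, -0.001, 1.304]
wrist_force: [-0.6, 0.0, 0.8]
opening: 87.1
grasp_force: 0.0
clock: 1.48
position: [276.9, -301.0, 222.3]
ee_rot: [-3.142, -0.0, 1.297]
wrist_force: [0.5, 0.4, 0.2]
opening: 86.7
grasp_force: 0.0
clock: 2.15
position: [377.6, -30.1, 222.6]
ee_rot: [3.141, -0.0, 1.298]
wrist_force: [1.1, -1.3, -0.6]
opening: 87.0
grasp_force: 0.0
clock: 2.82
position: [478.5, 240.9, 222.2]
ee_rot: [-3.141, 0.0, 1.298]
wrist_force: [0.4, -0.3, 0.6]
opening: 87.1
grasp_force: 0.0
[478.45870486 240.92471311 222.24304059] [-3.14135726e+00  3.36501060e-04  1.29820717e+00]
```

View pics/w2.png

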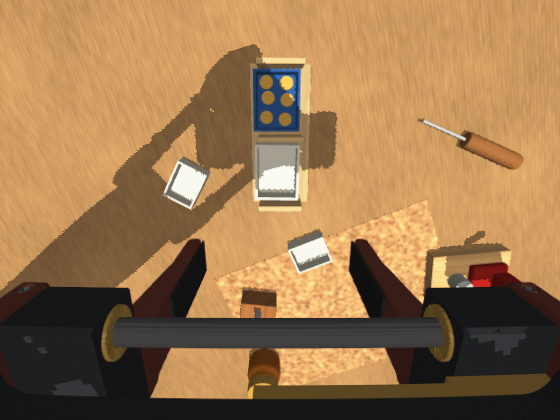

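The white tray spans about (255..301, 142..201). The blue tray, with its brass snaps, is above it at (278,100). The rack is square to the tool. I'll cast the tray's rim.

```bash
cat >> h.py <<'E'
def camT(p,Rm,c):
    T=np.eye(4); T[:3,:3]=Rm; T[:3,3]=p; return T@np.array(c["hand_eye"])
def totool(p,Rm,w): return np.round(Rm.T@(np.array(w)-p),1)
E
python3 - <<'E'
from h import *
import pickle
p,Rm,c=pickle.load(open("w2.pkl","rb")); T=camT(p,Rm,c)
hsv=cv2.cvtColor(c["image"],cv2.COLOR_RGB2HSV); S=hsv[:,:,1].astype(int);V=hsv[:,:,2].astype(int)
m=np.zeros(S.shape,np.uint8); m[136:205,245:310]=((S<60)&(V>70))[136:205,245:310]
k=blobs(m,100)[0]; print(cv2.boundingRect(k)); r=rect(c,k,36,T); print("rim",r, totool(p,Rm,[r[0],r[1],36]))
print(np.round(ray_plane(c,[(256,142),(301,142),(301,201),(254,201)],36,T)[:,:2],1).tolist())
E
```

```text
(255, 143, 45, 58)
rim [481.9 254.7  68.4  52.2  74.3] [ 14.3  -0.4 186.2]
[[468.7, 295.0], [518.4, 281.2], [501.0, 212.6], [445.9, 228.0]]
```

```bash
python3 -m handwheel '[{"tx":1.4,"ty":0,"tz":0,"roll":0,"claw":8.7},{"tx":0,"ty":0,"tz":3,"roll":0,"claw":8.7},{"tx":0,"ty":0,"tz":3,"roll":0,"claw":8.7},{"tx":0,"ty":0,"tz":3,"roll":0,"claw":8.7},{"tx":0,"ty":0,"tz":3,"roll":0,"claw":8.7},{"tx":0,"ty":0,"tz":3,"roll":0,"claw":8.7},{"tx":0,"ty":0,"tz":3,"roll":0,"claw":8.7},{"tx":0,"ty":0,"tz":1,"roll":0,"claw":8.7}]'
python3 -m handwheel '[{"tx":0,"ty":0,"tz":1,"roll":0,"claw":8.7},{"tx":0,"ty":0,"tz":0.8,"roll":0,"claw":8.7},{"tx":0,"ty":0,"tz":0,"roll":0,"claw":4.8},{"tx":0,"ty":0,"tz":0,"roll":0,"claw":4.8},{"tx":0,"ty":0,"tz":0,"roll":0,"claw":4.8},{"tx":0,"ty":0,"tz":0,"roll":0,"claw":4.8},{"tx":0,"ty":0,"tz":0,"roll":0,"claw":4.8},{"tx":0,"ty":0,"tz":0,"roll":0,"claw":4.8}]' 15
```

```text
clock: 3.53
position: [479.2, 251.1, 27.0]
ee_rot: [-3.135, 0.005, 1.298]
wrist_force: [-1.0, -0.2, 0.3]
opening: 87.2
grasp_force: 0.0
clock: 4.2
position: [482.4, 252.7, 15.6]
ee_rot: [3.141, -0.001, 1.298]
wrist_force: [-0.8, -0.0, 0.1]
opening: 52.0
grasp_force: 15.0
```

```bash
python3 -m handwheel '[{"tx":0,"ty":0,"tz":-0.4,"roll":0,"claw":4.8},{"tx":0,"ty":0,"tz":-1,"roll":0,"claw":4.8},{"tx":0,"ty":0,"tz":-2,"roll":0,"claw":4.8},{"tx":0,"ty":0,"tz":-2.5,"roll":0,"claw":4.8},{"tx":0,"ty":0,"tz":-2.5,"roll":0,"claw":4.8},{"tx":0,"ty":0,"tz":-2,"roll":0,"claw":4.8},{"tx":0,"ty":0,"tz":-1,"roll":0,"claw":4.8},{"tx":0,"ty":0,"tz":-0.6,"roll":0,"claw":4.8}]' 15
python3 -m handwheel '[{"tx":-1,"ty":0.3,"tz":0,"roll":0,"claw":4.8},{"tx":-2,"ty":0.6,"tz":0,"roll":0,"claw":4.8},{"tx":-2.5,"ty":0.8,"tz":0,"roll":0,"claw":4.8},{"tx":-2.5,"ty":0.8,"tz":0,"roll":0,"claw":4.8},{"tx":-2.5,"ty":0.8,"tz":0,"roll":0,"claw":4.8},{"tx":-2.5,"ty":0.8,"tz":0,"roll":0,"claw":4.8},{"tx":-2.5,"ty":0.8,"tz":0,"roll":0,"claw":4.8},{"tx":-2.5,"ty":0.8,"tz":0,"roll":0,"claw":4.8}]'
python3 -m handwheel '[{"tx":-2.5,"ty":0.8,"tz":0,"roll":0,"claw":4.8},{"tx":-2.5,"ty":0.8,"tz":0,"roll":0,"claw":4.8},{"tx":-1.5,"ty":0.5,"tz":0.5,"roll":0,"claw":4.8},{"tx":-1,"ty":0.3,"tz":1,"roll":0,"claw":4.8},{"tx":-0.5,"ty":0,"tz":2,"roll":0,"claw":4.8},{"tx":0,"ty":0,"tz":2,"roll":0,"claw":4.8},{"tx":0,"ty":0,"tz":2,"roll":0,"claw":4.8},{"tx":0,"ty":0,"tz":1.5,"roll":0,"claw":4.8}]'
```

```text
clock: 4.87
position: [482.8, 252.7, 137.0]
ee_rot: [3.139, -0.002, 1.298]
wrist_force: [0.8, 0.2, -1.5]
opening: 51.9
grasp_force: 15.0
clock: 5.53
position: [487.3, 61.8, 132.6]
ee_rot: [-3.139, 0.001, 1.298]
wrist_force: [0.4, -0.4, -2.9]
opening: 52.0
grasp_force: 15.0
clock: 6.2
position: [487.9, -19.8, 40.6]
ee_rot: [-3.137, 0.001, 1.298]
wrist_force: [-0.5, 0.7, -1.6]
opening: 52.5
grasp_force: 15.0
```

```bash
python3 -m handwheel '[{"tx":0,"ty":0,"tz":0,"roll":0,"claw":4.8},{"tx":0,"ty":0,"tz":1,"roll":0,"claw":4.8},{"tx":0,"ty":0,"tz":1,"roll":0,"claw":4.8},{"tx":0,"ty":0,"tz":0.4,"roll":0,"claw":4.8},{"tx":0,"ty":0,"tz":0.2,"roll":0,"claw":4.8},{"tx":0,"ty":0,"tz":0,"roll":0,"claw":4.8},{"tx":0,"ty":0,"tz":0,"roll":0,"claw":4.8},{"tx":0,"ty":0,"tz":0,"roll":0,"claw":4.8}]'
```

```text
clock: 6.87
position: [490.5, -19.8, 19.4]
ee_rot: [3.14, -0.0, 1.298]
wrist_force: [-0.5, -1.0, -1.5]
opening: 51.7
grasp_force: 15.0
```

```bash
python3 -m handwheel '[{"tx":0,"ty":0,"tz":0.3,"roll":0,"claw":4.8},{"tx":0,"ty":0,"tz":0.2,"roll":0,"claw":4.8},{"tx":0,"ty":0,"tz":0.1,"roll":0,"claw":4.8},{"tx":0,"ty":0,"tz":0,"roll":0,"claw":4.8},{"tx":0,"ty":0,"tz":0,"roll":0,"claw":4.8},{"tx":0,"ty":0,"tz":0,"roll":0,"claw":4.8},{"tx":0,"ty":0,"tz":0,"roll":0,"claw":4.8},{"tx":0,"ty":0,"tz":0,"roll":0,"claw":4.8}]'
python3 -m handwheel '[{"tx":0,"ty":0,"tz":0.1,"roll":0,"claw":4.8},{"tx":0,"ty":0,"tz":0.1,"roll":0,"claw":4.8},{"tx":0,"ty":0,"tz":0,"roll":0,"claw":4.8},{"tx":0,"ty":0,"tz":0,"roll":0,"claw":4.8},{"tx":0,"ty":0,"tz":0,"roll":0,"claw":4.8},{"tx":0,"ty":0,"tz":0,"roll":0,"claw":4.8},{"tx":0,"ty":0,"tz":0,"roll":0,"claw":4.8},{"tx":0,"ty":0,"tz":0,"roll":0,"claw":4.8}]'
```

```text
clock: 7.53
position: [490.1, -19.8, 12.7]
ee_rot: [3.141, -0.0, 1.298]
wrist_force: [0.4, -0.1, -1.9]
opening: 51.8
grasp_force: 15.0
clock: 8.2
position: [490.0, -19.7, 10.7]
ee_rot: [3.142, -0.0, 1.298]
wrist_force: [0.0, -0.2, -2.1]
opening: 52.1
grasp_force: 15.0
```

```bash
python3 -m handwheel '[{"tx":0,"ty":0,"tz":0.1,"roll":0,"claw":4.8},{"tx":0,"ty":0,"tz":0,"roll":0,"claw":4.8},{"tx":0,"ty":0,"tz":0,"roll":0,"claw":4.8},{"tx":0,"ty":0,"tz":0,"roll":0,"claw":4.8},{"tx":0,"ty":0,"tz":0,"roll":0,"claw":4.8},{"tx":0,"ty":0,"tz":0,"roll":0,"claw":4.8},{"tx":0,"ty":0,"tz":0,"roll":0,"claw":4.8},{"tx":0,"ty":0,"tz":0,"roll":0,"claw":4.8}]'
python3 -m handwheel '[{"tx":0,"ty":0,"tz":0.1,"roll":0,"claw":4.8},{"tx":0,"ty":0,"tz":0,"roll":0,"claw":4.8},{"tx":0,"ty":0,"tz":0,"roll":0,"claw":4.8},{"tx":0,"ty":0,"tz":0,"roll":0,"claw":4.8},{"tx":0,"ty":0,"tz":0,"roll":0,"claw":4.8},{"tx":0,"ty":0,"tz":0,"roll":0,"claw":4.8},{"tx":0,"ty":0,"tz":0,"roll":0,"claw":4.8},{"tx":0,"ty":0,"tz":0,"roll":0,"claw":4.8}]'
```

```text
clock: 8.87
position: [490.0, -19.7, 9.6]
ee_rot: [-3.142, -0.0, 1.298]
wrist_force: [-0.3, -0.7, -2.1]
opening: 52.3
grasp_force: 15.0
clock: 9.53
position: [490.1, -19.7, 9.5]
ee_rot: [3.141, -0.0, 1.298]
wrist_force: [-3.6, -0.2, 5.6]
opening: 51.9
grasp_force: 15.0
```

The tray is touching the mat. I'll open, rise, turn by a quarter and look.

```bash
python3 -m handwheel '[{"tx":0,"ty":0,"tz":0,"roll":0,"claw":8.7},{"tx":0,"ty":0,"tz":0,"roll":0,"claw":8.7},{"tx":0,"ty":0,"tz":0,"roll":0,"claw":8.7},{"tx":0,"ty":0,"tz":0,"roll":0,"claw":8.7},{"tx":0,"ty":0,"tz":-3,"roll":0,"claw":8.7},{"tx":0,"ty":0,"tz":-3,"roll":0,"claw":8.7},{"tx":0,"ty":0,"tz":-3,"roll":0,"claw":8.7},{"tx":0,"ty":0,"tz":-3,"roll":0,"claw":8.7}]'
python3 -m handwheel '[{"tx":0,"ty":0,"tz":0,"roll":0.12,"claw":8.7},{"tx":0,"ty":0,"tz":0,"roll":0.12,"claw":8.7},{"tx":0,"ty":0,"tz":0,"roll":0.12,"claw":8.7},{"tx":0,"ty":0,"tz":0,"roll":0.12,"claw":8.7},{"tx":0,"ty":0,"tz":0,"roll":0.12,"claw":8.7},{"tx":0,"ty":0,"tz":0,"roll":0.12,"claw":8.7},{"tx":0,"ty":0,"tz":0,"roll":0.12,"claw":8.7},{"tx":0,"ty":0,"tz":0,"roll":0.12,"claw":8.7}]'
python3 -m handwheel '[{"tx":0,"ty":0,"tz":0,"roll":0.12,"claw":8.7},{"tx":0,"ty":0,"tz":0,"roll":0.12,"claw":8.7},{"tx":0,"ty":0,"tz":0,"roll":0.12,"claw":8.7},{"tx":0,"ty":0,"tz":0,"roll":0.12,"claw":8.7},{"tx":0,"ty":0,"tz":0,"roll":0.12,"claw":8.7},{"tx":0,"ty":0,"tz":0,"roll":0.01,"claw":8.7},{"tx":0,"ty":0,"tz":0,"roll":0,"claw":8.7},{"tx":0,"ty":0,"tz":0,"roll":0,"claw":8.7}]'
python3 - <<'E'
from h import *
import pickle
p,Rm,s=pose(); c=save("wrist","pics/w3.png"); print(p,s["ee_rot"])
t=save("top","pics/t3.png"); pickle.dump((p,Rm,c,t),open("w3.pkl","wb"))
for n,cc,T,z in (("wrist",c,camT(p,Rm,c),31.5),("top",t,None,31.5)):
    hsv=cv2.cvtColor(cc["image"],cv2.COLOR_RGB2HSV); S=hsv[:,:,1].astype(int);V=hsv[:,:,2].astype(int)
    for k in blobs((S<45)&(V>90),150)[:6]:
        print(n,cv2.boundingRect(k),rect(cc,k,z,T))
E
```

```text
clock: 10.2
position: [489.8, -19.7, 129.7]
ee_rot: [-3.141, 0.0, 1.298]
wrist_force: [0.8, -1.0, 0.3]
opening: 87.0
grasp_force: 0.0
clock: 10.87
position: [490.0, -19.7, 128.4]
ee_rot: [-3.142, 0.0, 0.332]
wrist_force: [-0.4, 0.1, 0.1]
opening: 86.9
grasp_force: 0.0
clock: 11.53
position: [490.0, -19.7, 128.5]
ee_rot: [3.142, 0.0, -0.269]
wrist_force: [-0.5, -0.6, 0.7]
opening: 87.2
grasp_force: 0.0
[490.00267636 -19.74069506 128.53656195] [ 3.14157470e+00  1.14616325e-04 -2.68830151e-01]
wrist (241, 173, 73, 60) [493.6 -19.5  64.4  56.1  74.1]
wrist (440, 79, 38, 86) [ 521.4 -187.4   67.4   25.6    0.7]
wrist (101, 207, 59, 60) [497.5 122.6  49.   42.    7.2]
wrist (370, 332, 71, 16) [ 309.2 -112.4   78.8   19.9   74. ]
wrist (457, 159, 31, 41) [ 4.683e+02 -1.953e+02  3.310e+01  2.690e+01  3.000e-01]
wrist (489, 160, 42, 16) [ 469.3 -228.8    9.3   37.     0.7]
top (243, 315, 145, 105) [242.6 -37.2 283.7 191.8  83.8]
top (266, 134, 95, 89) [627.7 -84.  207.1 201.   83.8]
top (244, 130, 22, 105) [633.5  44.9  44.9 236.8  84.8]
top (355, 130, 28, 94) [ 618.  -207.9   56.3  212.8   83.9]
top (354, 236, 28, 66) [ 419.5 -171.1   56.7  135.1   81.3]
top (246, 236, 22, 66) [444.6  58.6  43.2 134.3  84.8]
```

View pics/w3.png

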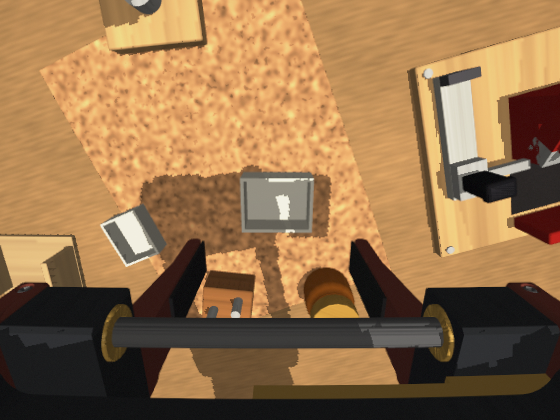

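The tray sits upright on the mat at (277,203), square between the fingers. I'll grip its y faces.

```bash
python3 -m handwheel '[{"tx":0,"ty":0,"tz":2,"roll":0,"claw":8.7},{"tx":0,"ty":0,"tz":2.5,"roll":0,"claw":8.7},{"tx":0,"ty":0,"tz":2.5,"roll":0,"claw":8.7},{"tx":0,"ty":0,"tz":2,"roll":0,"claw":8.7},{"tx":0,"ty":0,"tz":1.5,"roll":0,"claw":8.7},{"tx":0,"ty":0,"tz":0.8,"roll":0,"claw":8.7},{"tx":0,"ty":0,"tz":0.5,"roll":0,"claw":8.7},{"tx":0,"ty":0,"tz":0,"roll":0,"claw":8.7}]'
python3 -m handwheel '[{"tx":0,"ty":0,"tz":0,"roll":0,"claw":8.7},{"tx":0,"ty":0,"tz":0,"roll":0,"claw":6.2},{"tx":0,"ty":0,"tz":0,"roll":0,"claw":6.2},{"tx":0,"ty":0,"tz":0,"roll":0,"claw":6.2},{"tx":0,"ty":0,"tz":0,"roll":0,"claw":6.2},{"tx":0,"ty":0,"tz":0,"roll":0,"claw":6.2},{"tx":0,"ty":0,"tz":0,"roll":0,"claw":6.2},{"tx":0,"ty":0,"tz":0,"roll":0,"claw":6.2}]' 15
python3 -m handwheel '[{"tx":0,"ty":0,"tz":-0.5,"roll":0,"claw":6.2},{"tx":0,"ty":0,"tz":-1.5,"roll":0,"claw":6.2},{"tx":0,"ty":0,"tz":-2.5,"roll":-0.06,"claw":6.2},{"tx":0,"ty":0,"tz":-3,"roll":-0.06,"claw":6.2},{"tx":0,"ty":0,"tz":-3.5,"roll":-0.06,"claw":6.2},{"tx":0,"ty":0,"tz":-3.5,"roll":-0.06,"claw":6.2},{"tx":0,"ty":0,"tz":-3,"roll":-0.03,"claw":6.2},{"tx":0,"ty":0,"tz":-1.5,"roll":0,"claw":6.2}]'
```

```text
clock: 12.3
position: [489.6, -19.7, 10.0]
ee_rot: [3.141, 0.001, -0.272]
wrist_force: [-0.4, 0.5, 0.6]
opening: 86.7
grasp_force: 0.0
clock: 12.97
position: [490.5, -19.7, 11.4]
ee_rot: [-3.141, -0.001, -0.272]
wrist_force: [-0.8, 0.3, 4.9]
opening: 65.9
grasp_force: 15.0
clock: 13.63
position: [490.7, -19.9, 205.0]
ee_rot: [3.141, -0.005, -0.001]
wrist_force: [-0.2, 0.2, -1.9]
opening: 65.9
grasp_force: 15.0
```

```bash
python3 -m handwheel '[{"tx":-0.5,"ty":1,"tz":0,"roll":0,"claw":6.2},{"tx":-1,"ty":2,"tz":0,"roll":0,"claw":6.2},{"tx":-1,"ty":2.5,"tz":0,"roll":0,"claw":6.2},{"tx":-1,"ty":2.5,"tz":0,"roll":0,"claw":6.2},{"tx":-1,"ty":2.5,"tz":0,"roll":0,"claw":6.2},{"tx":-1,"ty":2.5,"tz":0,"roll":0,"claw":6.2},{"tx":-1,"ty":2.5,"tz":0,"roll":0,"claw":6.2},{"tx":-1,"ty":2.5,"tz":0,"roll":0,"claw":6.2}]'
python3 -m handwheel '[{"tx":-1,"ty":2.5,"tz":0,"roll":0,"claw":6.2},{"tx":-1,"ty":2.5,"tz":0,"roll":0,"claw":6.2},{"tx":-0.5,"ty":1.5,"tz":0,"roll":0,"claw":6.2},{"tx":0,"ty":1,"tz":0,"roll":0,"claw":6.2},{"tx":0,"ty":0,"tz":0,"roll":0,"claw":6.2},{"tx":0,"ty":0,"tz":0,"roll":0,"claw":6.2},{"tx":0,"ty":0,"tz":0,"roll":0,"claw":6.2},{"tx":0,"ty":0,"tz":0,"roll":0,"claw":6.2}]'
python3 - <<'E'
from h import *
import pickle
p,Rm,s=pose(); c=save("wrist","pics/w4.png"); print(p,s["ee_rot"])
pickle.dump((p,Rm,c),open("w4.pkl","wb"))
E
```

```text
clock: 14.3
position: [412.7, -200.9, 198.2]
ee_rot: [-3.14, 0.003, -0.003]
wrist_force: [0.6, -0.3, -1.5]
opening: 66.2
grasp_force: 15.0
clock: 14.97
position: [389.8, -273.6, 200.4]
ee_rot: [-3.141, 0.0, -0.001]
wrist_force: [0.5, -0.2, -0.9]
opening: 65.6
grasp_force: 15.0
[ 389.75202495 -273.61246806  200.36754758] [-3.14105899e+00  2.61463844e-04 -8.15651962e-04]
```

View pics/w4.png

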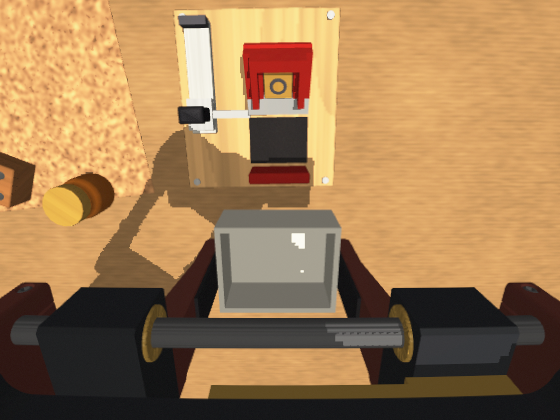

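The held tray hangs level in the fingers. The pad is at (249..307, 115..163), the bar top at (249..309, 166..177) and the grip top at (192,114). I'll measure these.

```bash
python3 - <<'E'
from h import *
import pickle
p,Rm,c=pickle.load(open("w4.pkl","rb")); T=camT(p,Rm,c)
hsv=cv2.cvtColor(c["image"],cv2.COLOR_RGB2HSV); H,S,V=[hsv[:,:,i].astype(int) for i in range(3)]
def roi(m,x0,y0,x1,y1):
    o=np.zeros(m.shape,np.uint8); o[y0:y1,x0:x1]=m[y0:y1,x0:x1]; return o
red=((H<8)|(H>172))&(S>150)
for n,m,z in [("pad",roi(V<60,242,112,312,164),14),("bar",roi(red&(V>60),240,163,318,178),58),("barbright",roi(red&(V>105),240,163,318,190),58),("grip",roi(V<70,172,100,206,130),74)]:
    for k in blobs(m,20)[:2]: print(n,cv2.boundingRect(k),rect(c,k,z,T))
print("base",np.round(ray_plane(c,[(174,10),(339,8),(333,187),(189,188)],14,T)[:,:2],1).tolist())
for z in (215,218,221,224): print(z,np.round(ray_plane(c,[(215,226),(340,225),(337,310),(220,311)],z,T)[:,:2],1).tolist())
E
```

```text
pad (250, 117, 57, 46) [ 441.2 -274.1   50.5   64.3    1.2]
bar (249, 166, 61, 12) [ 413.5 -275.    11.5   62.3    0. ]
barbright (249, 173, 61, 11) [ 406.7 -275.    10.6   62.4    0. ]
grip (178, 107, 28, 17) [ 469.9 -194.    25.2   14.3   89.6]
base [[573.9, -166.9], [575.2, -336.5], [386.1, -340.1], [384.9, -166.9]]
215 [[415.1, -240.3], [415.7, -306.4], [362.4, -308.1], [361.7, -239.7]]
218 [[416.3, -241.0], [416.8, -305.7], [364.7, -307.4], [364.0, -240.4]]
221 [[417.5, -241.6], [418.0, -305.0], [366.9, -306.7], [366.3, -241.1]]
224 [[418.6, -242.3], [419.2, -304.4], [369.2, -306.0], [368.5, -241.8]]
```

Stand origin is about (441.2,-274.6), yaw about 0. The tray centre is within 1 mm of the TCP. I'll move over the bay and take a close look.

```bash
python3 -m handwheel '[{"tx":0.5,"ty":0.1,"tz":0,"roll":0,"claw":6.2},{"tx":1.2,"ty":0,"tz":0,"roll":0,"claw":6.2},{"tx":1.6,"ty":0,"tz":0,"roll":0,"claw":6.2},{"tx":1.2,"ty":0,"tz":1,"roll":0,"claw":6.2},{"tx":0.6,"ty":0,"tz":2,"roll":0,"claw":6.2},{"tx":0,"ty":0,"tz":2,"roll":0,"claw":6.2},{"tx":0,"ty":0,"tz":2,"roll":0,"claw":6.2},{"tx":0,"ty":0,"tz":2,"roll":0,"claw":6.2}]'
python3 -m handwheel '[{"tx":0,"ty":0,"tz":2,"roll":0,"claw":6.2},{"tx":0,"ty":0,"tz":1,"roll":0,"claw":6.2},{"tx":0,"ty":0,"tz":0.5,"roll":0,"claw":6.2},{"tx":0,"ty":0,"tz":0,"roll":0,"claw":6.2},{"tx":0,"ty":0,"tz":0,"roll":0,"claw":6.2},{"tx":0,"ty":0,"tz":0,"roll":0,"claw":6.2},{"tx":0,"ty":0,"tz":0,"roll":0,"claw":6.2},{"tx":0,"ty":0,"tz":0,"roll":0,"claw":6.2}]'
python3 - <<'E'
from h import *
p,Rm,s=pose(); c=save("wrist","pics/w5.png"); d=save("scene","pics/s5.png"); print(p,s["ee_rot"],s["clock"])
a=cv2.imread("pics/w5.png")[90:360,160:400]; b=cv2.imread("pics/s5.png")[110:210,150:270]
cv2.imwrite("pics/m5.png",np.hstack([cv2.resize(a,(400,450)),cv2.resize(b,(400,450),interpolation=cv2.INTER_CUBIC)]))
E
```

```text
clock: 15.68
position: [441.2, -275.1, 109.7]
ee_rot: [3.141, -0.0, -0.001]
wrist_force: [0.1, -0.3, -1.5]
opening: 65.6
grasp_force: 15.0
clock: 16.35
position: [440.9, -276.0, 76.8]
ee_rot: [3.14, -0.002, -0.002]
wrist_force: [0.3, 0.1, -1.6]
opening: 65.9
grasp_force: 15.0
[ 440.9349258  -275.98436714   76.8063803 ] [ 3.14048763e+00 -1.55465353e-03 -2.21372172e-03] 16.35
```

View pics/m5.png

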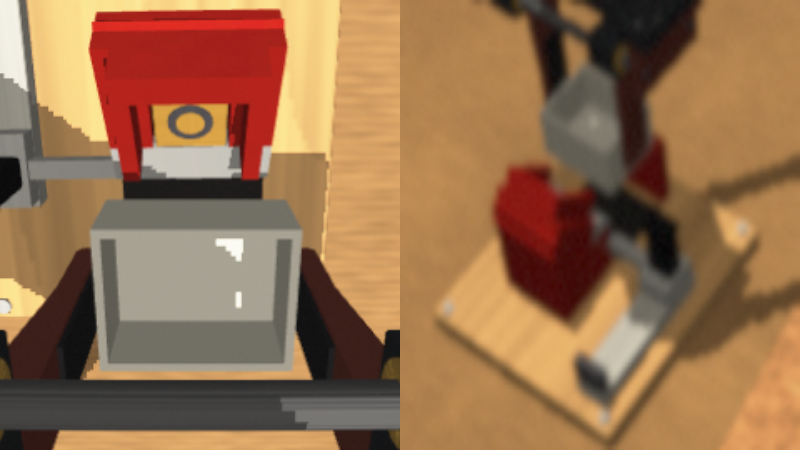

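The tray hangs square over the pad, between the bar and the chute, and needs about 1 mm towards +y. Lowering.

```bash
python3 -m handwheel '[{"tx":0,"ty":-0.1,"tz":0.3,"roll":0,"claw":6.2},{"tx":0,"ty":0,"tz":0.5,"roll":0,"claw":6.2},{"tx":0,"ty":0,"tz":0.5,"roll":0,"claw":6.2},{"tx":0,"ty":0,"tz":0.5,"roll":0,"claw":6.2},{"tx":0,"ty":0,"tz":0.4,"roll":0,"claw":6.2},{"tx":0,"ty":0,"tz":0.2,"roll":0,"claw":6.2},{"tx":0,"ty":0,"tz":0,"roll":0,"claw":6.2},{"tx":0,"ty":0,"tz":0,"roll":0,"claw":6.2}]'
python3 -m handwheel '[{"tx":0,"ty":0,"tz":0.5,"roll":0,"claw":6.2},{"tx":0,"ty":0,"tz":0.5,"roll":0,"claw":6.2},{"tx":0,"ty":0,"tz":0.5,"roll":0,"claw":6.2},{"tx":0,"ty":0,"tz":0.4,"roll":0,"claw":6.2},{"tx":0,"ty":0,"tz":0.2,"roll":0,"claw":6.2},{"tx":0,"ty":0,"tz":0,"roll":0,"claw":6.2},{"tx":0,"ty":0,"tz":0,"roll":0,"claw":6.2},{"tx":0,"ty":0,"tz":0,"roll":0,"claw":6.2}]'
```

```text
clock: 17.12
position: [440.4, -274.6, 51.5]
ee_rot: [-3.141, 0.0, -0.002]
wrist_force: [0.8, 0.7, -1.2]
opening: 65.9
grasp_force: 15.0
clock: 17.78
position: [440.6, -274.7, 30.9]
ee_rot: [3.141, -0.0, -0.002]
wrist_force: [-0.6, 0.6, -2.2]
opening: 66.1
grasp_force: 15.0
```

```bash
python3 -m handwheel '[{"tx":0,"ty":0,"tz":0.2,"roll":0,"claw":6.2},{"tx":0,"ty":0,"tz":0.1,"roll":0,"claw":6.2},{"tx":0,"ty":0,"tz":0.1,"roll":0,"claw":6.2},{"tx":0,"ty":0,"tz":0,"roll":0,"claw":6.2},{"tx":0,"ty":0,"tz":0,"roll":0,"claw":6.2},{"tx":0,"ty":0,"tz":0,"roll":0,"claw":6.2},{"tx":0,"ty":0,"tz":0,"roll":0,"claw":6.2},{"tx":0,"ty":0,"tz":0,"roll":0,"claw":6.2}]'
python3 -m handwheel '[{"tx":0,"ty":0,"tz":0.1,"roll":0,"claw":6.2},{"tx":0,"ty":0,"tz":0,"roll":0,"claw":6.2},{"tx":0,"ty":0,"tz":0.1,"roll":0,"claw":6.2},{"tx":0,"ty":0,"tz":0,"roll":0,"claw":6.2},{"tx":0,"ty":0,"tz":0,"roll":0,"claw":6.2},{"tx":0,"ty":0,"tz":0,"roll":0,"claw":6.2},{"tx":0,"ty":0,"tz":0,"roll":0,"claw":6.2},{"tx":0,"ty":0,"tz":0,"roll":0,"claw":6.2}]'
```

```text
clock: 18.45
position: [440.5, -274.7, 26.7]
ee_rot: [3.142, -0.0, -0.002]
wrist_force: [0.3, 0.3, -2.1]
opening: 66.3
grasp_force: 15.0
clock: 19.12
position: [440.5, -274.6, 25.4]
ee_rot: [3.141, -0.0, -0.002]
wrist_force: [-4.0, 3.2, 6.1]
opening: 65.9
grasp_force: 15.0
```

The tray is on the pad. I'll release, rise, close the fingers and check the tray and the grip from above.

```bash
python3 -m handwheel '[{"tx":0,"ty":0,"tz":0,"roll":0,"claw":8.7},{"tx":0,"ty":0,"tz":0,"roll":0,"claw":8.7},{"tx":0,"ty":0,"tz":0,"roll":0,"claw":8.7},{"tx":0,"ty":0,"tz":0,"roll":0,"claw":8.7},{"tx":0,"ty":0,"tz":0,"roll":0,"claw":8.7},{"tx":0,"ty":0,"tz":-1,"roll":0,"claw":8.7},{"tx":0,"ty":0,"tz":-2,"roll":0,"claw":8.7},{"tx":0,"ty":0,"tz":-3,"roll":0,"claw":8.7}]'
python3 -m handwheel '[{"tx":-0.5,"ty":0,"tz":-3,"roll":0,"claw":8.7},{"tx":-0.5,"ty":0,"tz":-3,"roll":0,"claw":8.7},{"tx":-0.5,"ty":-1,"tz":-1,"roll":0,"claw":0},{"tx":-0.5,"ty":-2,"tz":0,"roll":0,"claw":0},{"tx":-0.5,"ty":-2,"tz":0,"roll":0,"claw":0},{"tx":0,"ty":-2,"tz":0,"roll":0,"claw":0},{"tx":0,"ty":-1.2,"tz":0,"roll":0,"claw":0},{"tx":0,"ty":0,"tz":0,"roll":0,"claw":0}]'
python3 -m handwheel '[{"tx":0,"ty":0,"tz":0,"roll":0,"claw":0},{"tx":0,"ty":0,"tz":0,"roll":0,"claw":0},{"tx":0,"ty":0,"tz":0,"roll":0,"claw":0},{"tx":0,"ty":0,"tz":0,"roll":0,"claw":0},{"tx":0,"ty":0,"tz":0,"roll":0,"claw":0},{"tx":0,"ty":0,"tz":0,"roll":0,"claw":0},{"tx":0,"ty":0,"tz":0,"roll":0,"claw":0},{"tx":0,"ty":0,"tz":0,"roll":0,"claw":0}]'
python3 - <<'E'
from h import *
p,Rm,s=pose(); c=save("wrist","pics/w6.png"); T=camT(p,Rm,c); print(p,s["ee_rot"],s["clock"])
hsv=cv2.cvtColor(c["image"],cv2.COLOR_RGB2HSV); H,S,V=[hsv[:,:,i].astype(int) for i in range(3)]
for k in blobs((V<55),100)[:6]: print("dark",cv2.boundingRect(k),rect(c,k,74,T))
for k in blobs((S<45)&(V>90),300)[:6]: print("white",cv2.boundingRect(k),rect(c,k,44,T))
E
```

```text
clock: 19.78
position: [439.0, -273.6, 82.9]
ee_rot: [-3.138, 0.005, -0.002]
wrist_force: [0.7, -0.0, -0.5]
opening: 87.0
grasp_force: 0.0
clock: 20.45
position: [415.9, -191.0, 155.6]
ee_rot: [3.141, -0.001, 0.0]
wrist_force: [-0.3, -0.5, 0.9]
opening: 50.6
grasp_force: 0.0
clock: 21.12
position: [415.6, -192.7, 154.5]
ee_rot: [-3.141, 0.0, -0.002]
wrist_force: [0.7, 0.7, -0.3]
opening: 0.9
grasp_force: 0.0
[ 415.59907249 -192.71015533  154.52594639] [-3.14146852e+00  1.81654366e-04 -2.43969806e-03] 21.1167
dark (0, 242, 560, 178) [ 273.7 -195.1  656.3  229.1   89.8]
dark (263, 137, 28, 21) [ 471.3 -191.8   21.9   15.9   89.9]
white (261, 46, 143, 158) [ 473.3 -236.2  181.7   87.1   54.7]
white (387, 328, 103, 19) [ 256.5 -373.7  116.9   24.6   89.9]
```

View pics/w6.png

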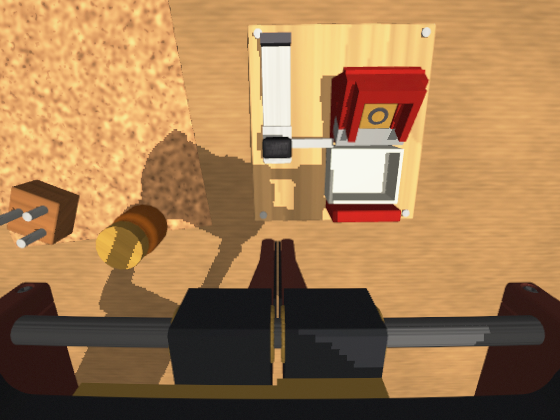

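The tray sits flat in the bay at (365,175), between the red bar and the chute. The shut fingers are in line with the grip at (277,147), which measures (471.3,-191.8). I'll lower in front of the grip.

```bash
python3 -m handwheel '[{"tx":0.5,"ty":0,"tz":2,"roll":0,"claw":0},{"tx":1,"ty":0,"tz":2,"roll":0,"claw":0},{"tx":0.5,"ty":0,"tz":2,"roll":0,"claw":0},{"tx":0,"ty":0,"tz":2,"roll":0,"claw":0},{"tx":0,"ty":0,"tz":1.2,"roll":0,"claw":0},{"tx":0,"ty":0,"tz":0.5,"roll":0,"claw":0},{"tx":0,"ty":0,"tz":0,"roll":0,"claw":0},{"tx":0,"ty":0,"tz":0,"roll":0,"claw":0}]'
python3 -m handwheel '[{"tx":0.5,"ty":0,"tz":0,"roll":0,"claw":0},{"tx":0.5,"ty":0,"tz":0,"roll":0,"claw":0},{"tx":0.5,"ty":0,"tz":0,"roll":0,"claw":0},{"tx":0.5,"ty":0,"tz":0,"roll":0,"claw":0},{"tx":0.2,"ty":0,"tz":0,"roll":0,"claw":0},{"tx":0,"ty":0,"tz":0,"roll":0,"claw":0},{"tx":0,"ty":0,"tz":0,"roll":0,"claw":0},{"tx":0,"ty":0,"tz":0,"roll":0,"claw":0}]'
```

```text
clock: 21.83
position: [435.9, -192.8, 58.4]
ee_rot: [3.141, -0.001, -0.002]
wrist_force: [0.4, -0.2, 0.9]
opening: 0.6
grasp_force: 0.0
clock: 22.5
position: [457.4, -192.7, 57.6]
ee_rot: [3.142, 0.0, -0.002]
wrist_force: [-3.9, -0.1, 3.4]
opening: 0.4
grasp_force: 1.8
```

```bash
python3 -m handwheel '[{"tx":0.5,"ty":0,"tz":0,"roll":0,"claw":0},{"tx":0.5,"ty":0,"tz":0,"roll":0,"claw":0},{"tx":0.5,"ty":0,"tz":0,"roll":0,"claw":0},{"tx":0.5,"ty":0,"tz":0,"roll":0,"claw":0},{"tx":0.5,"ty":0,"tz":0,"roll":0,"claw":0},{"tx":0.5,"ty":0,"tz":0,"roll":0,"claw":0},{"tx":0.5,"ty":0,"tz":0,"roll":0,"claw":0},{"tx":0,"ty":0,"tz":0,"roll":0,"claw":0}]'
python3 -m handwheel '[{"tx":0.2,"ty":0,"tz":0,"roll":0,"claw":0},{"tx":0.1,"ty":0,"tz":0,"roll":0,"claw":0},{"tx":0.1,"ty":0,"tz":0,"roll":0,"claw":0},{"tx":0,"ty":0,"tz":0,"roll":0,"claw":0},{"tx":0,"ty":0,"tz":0,"roll":0,"claw":0},{"tx":0,"ty":0,"tz":0,"roll":0,"claw":0},{"tx":0,"ty":0,"tz":0,"roll":0,"claw":0},{"tx":0,"ty":0,"tz":0,"roll":0,"claw":0}]'
```

```text
clock: 23.17
position: [492.1, -192.4, 57.6]
ee_rot: [-3.141, 0.002, -0.002]
wrist_force: [-7.6, 1.7, 6.0]
opening: 0.4
grasp_force: 3.7
clock: 23.83
position: [495.4, -192.3, 57.6]
ee_rot: [-3.14, 0.003, -0.002]
wrist_force: [-7.3, 1.8, 5.0]
opening: 0.8
grasp_force: 4.0
```

```bash
python3 -m handwheel '[{"tx":0.1,"ty":0,"tz":0,"roll":0,"claw":0},{"tx":0,"ty":0,"tz":0,"roll":0,"claw":0},{"tx":0.1,"ty":0,"tz":0,"roll":0,"claw":0},{"tx":0,"ty":0,"tz":0,"roll":0,"claw":0},{"tx":0,"ty":0,"tz":0,"roll":0,"claw":0},{"tx":0,"ty":0,"tz":0,"roll":0,"claw":0},{"tx":0,"ty":0,"tz":0,"roll":0,"claw":0},{"tx":0,"ty":0,"tz":0,"roll":0,"claw":0}]'
python3 -m handwheel '[{"tx":0.1,"ty":0,"tz":0,"roll":0,"claw":0},{"tx":0,"ty":0,"tz":0,"roll":0,"claw":0},{"tx":0.05,"ty":0,"tz":0,"roll":0,"claw":0},{"tx":0,"ty":0,"tz":0,"roll":0,"claw":0},{"tx":0,"ty":0,"tz":0,"roll":0,"claw":0},{"tx":0,"ty":0,"tz":0,"roll":0,"claw":0},{"tx":0,"ty":0,"tz":0,"roll":0,"claw":0},{"tx":0,"ty":0,"tz":0,"roll":0,"claw":0}]'
```

```text
clock: 24.5
position: [495.8, -192.4, 57.6]
ee_rot: [-3.14, 0.007, -0.003]
wrist_force: [-13.9, 1.8, 8.5]
opening: 0.4
grasp_force: 7.5
clock: 25.17
position: [495.9, -192.3, 57.6]
ee_rot: [-3.14, 0.01, -0.003]
wrist_force: [-21.3, 3.0, 12.5]
opening: 0.2
grasp_force: 10.5
```

The slide is at its end stop: position has stalled at 495.9 and the force has risen to 21 N. I'll release it by lifting fast.

```bash
python3 -m handwheel '[{"tx":0,"ty":0,"tz":-4.1,"roll":0,"claw":0},{"tx":0,"ty":0,"tz":-4.1,"roll":0,"claw":0},{"tx":0,"ty":0,"tz":-3,"roll":0,"claw":0},{"tx":-1,"ty":0,"tz":-1,"roll":0,"claw":0},{"tx":-2,"ty":0,"tz":0,"roll":0,"claw":0},{"tx":-2,"ty":0,"tz":0,"roll":0,"claw":0},{"tx":-2,"ty":0,"tz":0,"roll":0,"claw":0},{"tx":-2,"ty":0,"tz":0,"roll":0,"claw":0}]'
python3 -m handwheel '[{"tx":0,"ty":0,"tz":0,"roll":0,"claw":0},{"tx":0,"ty":0,"tz":0,"roll":0,"claw":0},{"tx":0,"ty":0,"tz":0,"roll":0,"claw":0},{"tx":0,"ty":0,"tz":0,"roll":0,"claw":0},{"tx":0,"ty":0,"tz":0,"roll":0,"claw":0},{"tx":0,"ty":0,"tz":0,"roll":0,"claw":0},{"tx":0,"ty":0,"tz":0,"roll":0,"claw":0},{"tx":0,"ty":0,"tz":0,"roll":0,"claw":0}]'
python3 - <<'E'
from h import *
p,Rm,s=pose(); c=save("wrist","pics/w7.png"); T=camT(p,Rm,c); print(p,s["clock"])
hsv=cv2.cvtColor(c["image"],cv2.COLOR_RGB2HSV)
for k in blobs(hsv[:,:,2]<55,100)[:6]: print("dark",cv2.boundingRect(k),rect(c,k,74,T))
E
```

```text
clock: 25.83
position: [409.8, -192.4, 179.4]
ee_rot: [-3.141, -0.001, -0.002]
wrist_force: [0.1, 0.2, 0.6]
opening: 0.6
grasp_force: 0.0
clock: 26.5
position: [410.4, -192.5, 179.5]
ee_rot: [-3.141, 0.0, -0.002]
wrist_force: [-0.7, -0.2, -0.4]
opening: 0.5
grasp_force: 0.0
[ 410.36628385 -192.51855587  179.47466762] 26.5
dark (0, 242, 560, 178) [ 245.3 -195.3  723.9  252.7   89.9]
dark (264, 130, 26, 18) [ 470.7 -191.6   22.1   14.7   89.9]
```

View pics/w7.png

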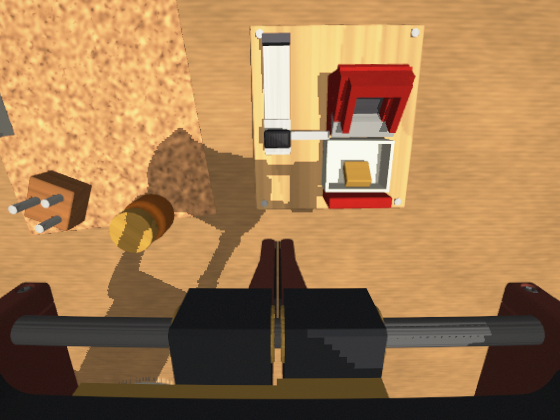

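The pocket is empty and the die lies in the tray at (357,173). The slide is home, with its grip at (277,138) or (470.7,-191.6). The tray is in the bay and the robot is clear of everything, so I'll hand the job in.

```bash
python3 -c "
from station import *
print(job_done())"
```

```text
the job is handed in; nothing more can be done
None
```

The job is done and handed in at about 26.5 s: the white tray sits in the bay with the die in it, and the slide went to its end stop and snapped back home when released.

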